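# Clear the drying chamber's lid and hold it half open

### The job

The red-capped specimen jar standing on the blue lid of the slide drying chamber is a reject: take it off while the lid is shut and drop it into the wire basket. Then take the lid by its yellow front tab, raise it to 45 degrees (within about 5 degrees; the red tick of the scale beside the hinge) and stay there holding it with the fingers, so that a colleague can take out the slides: the lid falls shut if let go, so the program finishes while still holding it. Leave all the other things on the bench where they are.

Things in the scene. Friction and masses are not known exactly. Their poses are not given: they have to be found in the camera images.
- lid (a joint): opening angle of the chamber's blue lid: 0 shut, grows as the front edge rises, 0.785 = 45 degrees, stop at 1.40. No spring and hardly any friction; the lid (about 0.5 kg, 0.35 to 0.65) always falls shut when let go; about 2 N at the tab lifts it
- chamber: slide drying chamber, fixed: white tray 170 (x) x 200 (y) x 66 mm under a blue lid. Origin: centre of its underside; x from the front (tab) to the rear (hinge), y along the hinge, z up. Lid panel 174 x 206 x 8 mm, its top 77 mm above the bench when shut, front edge at x = -0.089. Steel scale at the tray's -y side, 95 mm round the hinge: black ticks each 15 degrees, large red tick at 45
- lid_hinge (a point): middle of the hinge line, at the rear of the chamber (chamber x = 0.083, y = 0, z = 0.070); the lid turns about the chamber's y axis through it; axes as the chamber's
- lid_tab (a point): grip point: centre of the round end of the yellow tab in front of the lid, mid-width. Tab 18 mm wide in chamber y (flat sides: pinch along y, it pivots between the fingers), end 20 mm in diameter about an axis along y. Point 28 mm before the lid's front edge, 200 mm from the hinge line, 72 mm above the bench when shut, nothing below. Moves with the lid; axes as the lid's
- reject_jar: the reject: specimen jar with a red screw cap, 62 mm high, body 49 mm and cap 55 mm in diameter (the cap is the top 14 mm), 60 to 130 g. Origin: centre of its underside, z up. Stands upright on the shut lid
- basket: square wire basket with a small red plate on one side, fixed to the bench: outside 170 x 170 x 80 mm high, inside 159 x 159 mm, floor 5 mm above the bench, open on top. Origin: centre of its underside, z up
- white_jar: bystander: specimen jar with a white cap, 55 mm in diameter, 62 mm high, origin at the centre of its underside; leave alone
- coverslips: bystander: small box with a blue lid, 35 x 35 x 22 mm, origin at the centre of its underside; leave alone
- timer: bystander: white countdown timer, 66 x 60 x 34 mm, origin at the centre of its underside; leave alone
- blue_marker: bystander: white marker with a blue cap, 17 x 135 x 16 mm, lying along its y; leave alone
- black_pen: bystander: thin black pen, 12 x 145 x 9 mm, lying along its y; leave alone

How it is judged:
By the outcome, as a careful person would: the job done as asked, in the order asked, and still so for the second after the job is handed in, while the arm keeps its last pose, push and grip.
It also fails if it takes over 54 s, if anything falls off the work surface, if the arm or the gripper's body presses on something with over 40 N, if the wrist force passes 120 N, or if a joint passes its speed limit or range.

### The arm

A 7-joint arm with a two-finger parallel gripper is mounted at the origin on a cart in front of the work surface, level with it; the furniture and walls round the work are solid. World frame = base frame: x ahead of the robot, y to its left, z up, the work surface at z = 0. Lengths are in m, angles in rad, forces in N, time in s.
With the tool pointing down it reaches from about 0.4 to 0.85 m from the base axis. Payload 10.4 kg.
Tool frame: the origin (TCP) lies midway between the tips of the shut fingers; the grasp point (between the pads) lies 19 mm behind it (manip.grasp_offset is the distance from the TCP to the grasp point, in m); z points along the fingers, y is the line along which they close (so a half turn about z gives the same grasp; the last joint's range is limited). The gripper opens to 85 mm and grips with 20 to 120 N. Pads are 22 mm wide; open, the fingers measure 114 mm over their backs; the gripper's body (76 mm by 85 mm) begins 54 mm behind the grasp point. The pads swing forward as they close: fully open they stand 13 mm farther back than shut.
Start: joints at [1.134, 0.332, -0.065, 1.46, 0.022, 1.35, -0.088], TCP at [0.251, -0.572, 0.231] pointing down, gripper open.
Joint ranges: [-2.6, 2.6], [-0.5, 2.12], [-1.47, 1.34], [0.16, 2.42], [-1.27, 4.41], [0.06, 2.06], [-2.6, 2.6]. Speed limits (rad/s): [2.22, 2.22, 2.79, 2.79, 3.14, 3.14, 3.14].

### API

Orientations are given as a unit quaternion [x, y, z, w].
In Python, from workcell import manip, imaging, probe_bus, ticket gives the robot as it stands (manip), with the cameras (imaging), the readings (probe_bus) and the job (ticket).
- The arm moves only by the tool jog_arm, called after "Call:" as name(argument=value, ...), one argument or row to a line, values as JSON. Schema: {"type":"object","properties":{"increments":{"type":"array","items":{"type":"array","items":{"type":"array","items":{"type":"number"},"minItems":7,"maxItems":7},"minItems":1,"maxItems":20},"minItems":1,"maxItems":1},"force":{"type":"number"},"only":{"type":"string"},"quiet":{"type":"boolean"},"lines":{"type":"string"}},"required":["increments"],"additionalProperties":false}. increments is a list that holds a single list of rows (three levels of brackets), with 1 to 20 rows, each of 7 numbers: a rotation vector rx, ry, rz in fractions of the full range, 1 being 4 rad, then dx, dy, dz in a scale on which 1.0 is 100 cm, then the opening from 0.0 (shut) to 1.0 (fully open); each row is the pose to reach, as a shift and turn from the pose commanded when the call began, along the tool's axes at that moment; what a row does not reach only later rows make up. A row lasts 1/8 s, in which the tool goes at most 0.0625 m and 0.188 rad, less where a joint would pass 70% of its speed; a pose out of reach is approached as far as the arm can. The fingers move at their own pace and stop on an object; force is the grip in N (left out, the last holds). Time passes only in rows, so rows that do not move let the fingers close. The tool returns the time, the measured TCP pose, the force, the opening and the grip force at its end. only (a regular expression) keeps the lines of the reply that match it, lines (a string "A,B") keeps lines A to B, and quiet returns only ok. Shift and turn numbers lie between -1 and 1, and a call with a number outside is refused. Input that does not fit is refused with a message, and nothing moves.
- probe_bus.get_obs(): the state, without advancing time (a new reading comes with each control period).
- imaging.camera(name): name is "scene" or "top"; returns the picture (384x512x3 uint8, blue, green, red); there is no depth.
- imaging.calibration(name): a dict with "fx", "fy", "cx", "cy" (pixels), "world_from_camera" (4x4, takes a point from camera to world coordinates). Camera axes: x right, y up, looking along -z (the intrinsics and any distortion apply to the point x, -y, -z); pixel columns grow to the right and rows downward; lengths in m; the calibration is good to about 2 mm. A picture is of the moment at which its call begins. calibration takes no time and is no camera call.
- ticket.hand_in(): hands the job in; it is judged then, once.
The state is a dict: "clock": time; "joint_pos": joint angles; "joint_velocities": joint speeds; "tau": joint torques, N m; "position": TCP position; "ee_rot": TCP orientation; "ft_force": force on the tool from outside, world axes, zero at the start; "torque": the same for the moment, N m; "grip_width": opening from 0.0 (shut) to 1.0 (fully open); "grasp_force": force on a finger pad.
Only numpy, scipy, OpenCV 4.12 (cv2) and the standard library are available. Lean on these libraries where they do the work, as an engineer would, in place of code of your own. Each camera call takes 0.05 s, during which the arm holds its last target. There are 200 camera calls.

## Working session

There is one attempt and no reset: what is moved stays moved. The work goes in short steps, Python scripts to look and compute and a tool call to move; the robot and the scene stay as the last step left them, time stands still between calls to the robot, and variables do not carry over. Pictures are saved under pics/ and viewed, at most 10 in all, crops included, and the job is handed in when it is done.

```bash
ls; mkdir -p pics
```

Run:
```python
from workcell import manip, imaging, probe_bus, ticket
import cv2
o=probe_bus.get_obs();print(o['clock'],o['position'],o['ee_rot'],manip.grasp_offset)
for n in("scene","top"):
    c=imaging.calibration(n);print(n,c)
    cv2.imwrite(f'pics/{n}0.png',cv2.resize(imaging.camera(n),(800,600),interpolation=cv2.INTER_CUBIC))
```

```text
pics
workcell.py
0.0 [ 0.25113306 -0.57190075  0.23049206] [ 9.78667904e-01  2.05447286e-01 -1.92903006e-04 -7.13678833e-04] 0.0187
scene {'fx': 384.1921145771752, 'fy': 384.1921145771752, 'cx': 253.4002400676073, 'cy': 192.6968500918315, 'world_from_camera': array([[ 0.53563908,  0.41413358, -0.73592401, -0.17093686],
       [-0.84410246,  0.23768774, -0.48061999, -0.45828132],
       [-0.02412077,  0.87863412,  0.47688602,  0.52527954],
       [ 0.        ,  0.        ,  0.        ,  1.        ]])}
top {'fx': 498.21323253079464, 'fy': 498.21323253079464, 'cx': 265.209445417982, 'cy': 191.34999047406126, 'world_from_camera': array([[-0.01524594,  0.9855951 , -0.16843352,  0.31469833],
       [-0.99981099, -0.01299453,  0.01446099,  0.02250895],
       [ 0.01206397,  0.16862216,  0.98560693,  1.24037605],
       [ 0.        ,  0.        ,  0.        ,  1.        ]])}
```

View pics/scene0.png

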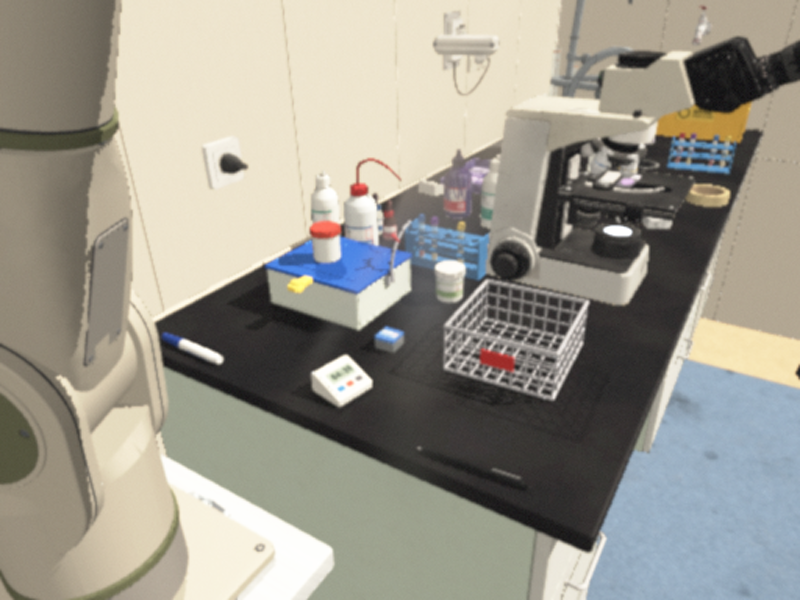

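View pics/top0.png

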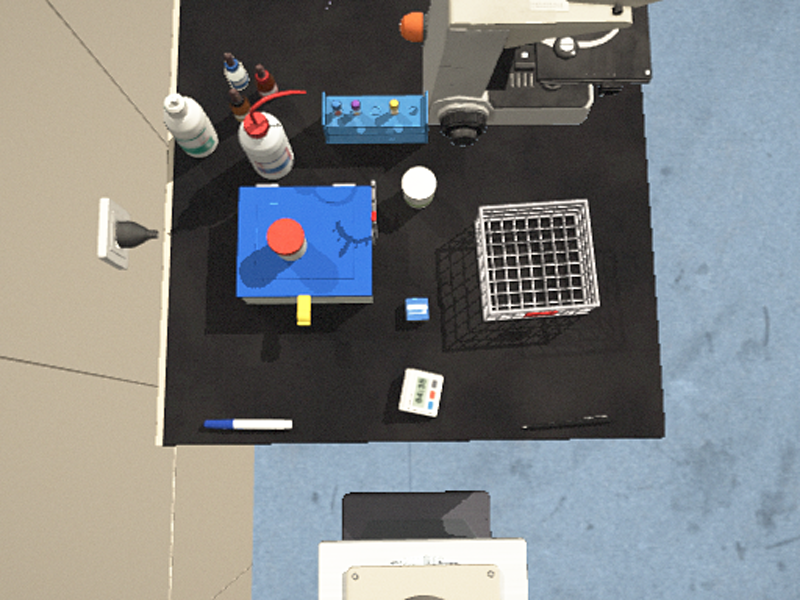

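The scene view shows the red jar on the lid (cap near (325,230)), the tab at (300,285) and the basket at (515,340). In the top view the cap is at (286,237), the tab at (304,310) and the basket at (537,260). I'll enlarge the chamber in both.

Run:
```python
from workcell import manip, imaging, probe_bus, ticket
import cv2,numpy as np
a=imaging.camera("top")[110:215,145:245];b=imaging.camera("scene")[138:213,165:275]
a=cv2.resize(a,None,fx=4,fy=4,interpolation=cv2.INTER_CUBIC);b=cv2.resize(b,None,fx=3.6,fy=3.6,interpolation=cv2.INTER_CUBIC)
im=np.zeros((420,800,3),np.uint8);im[:420,:400]=a;im[:b.shape[0],400:400+b.shape[1]]=b[:, :400]
cv2.imwrite('pics/crop1.png',im)
```

```text
(no output)
```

View pics/crop1.png

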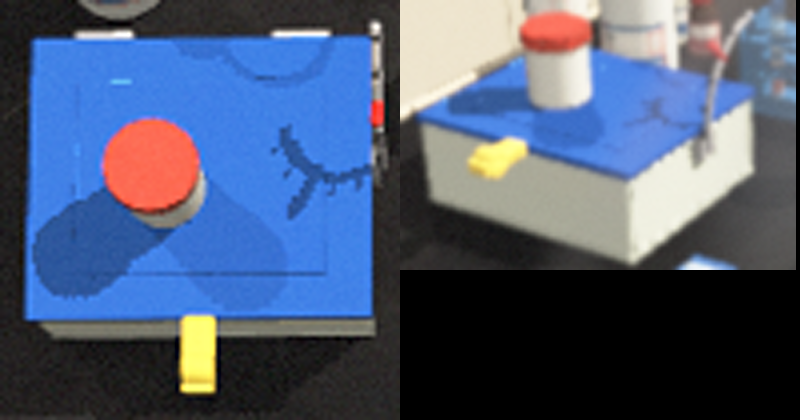

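Create h.py:
```python
from workcell import manip, imaging, probe_bus, ticket
import numpy as np
def ray(n,u,v):
    c=imaging.calibration(n);T=c["world_from_camera"]
    d=T[:3,:3]@np.array([(u-c["cx"])/c["fx"],-(v-c["cy"])/c["fy"],-1]);return T[:3,3],d/np.linalg.norm(d)
def tri(pt,ps):
    A=[];b=[];R=[ray("top",*pt),ray("scene",*ps)]
    for o,d in R:
        P=np.eye(3)-np.outer(d,d);A.append(P);b.append(P@o)
    x=np.linalg.lstsq(np.vstack(A),np.hstack(b),rcond=None)[0]
    return x,[round(1000*np.linalg.norm(A[i]@(x-R[i][0])),1) for i in(0,1)]
def onz(n,p,z):
    o,d=ray(n,*p);return o+d*(z-o[2])/d[2]
t=lambda x,y:((x+.5)/4-.5+145,(y+.5)/4-.5+110)
s=lambda x,y:((x-400+.5)/3.6-.5+165,(y+.5)/3.6-.5+138)
v=lambda x,y:((x+.5)*.64-.5,(y+.5)*.64-.5)
```

Run:
```python
from h import *
np.set_printoptions(precision=4,suppress=True)
for n,a,b in [("cap",(151.5,165.5),(557,24)),("FL",(26,318),(420,115)),("FR",(373,318),(632,179)),("RR",(370,38),(752,88)),("tab end",(197.5,385),(484,164))]:
    print(n,*tri(t(*a),s(*b)))
print("cap z.139",onz("top",t(151.5,165.5),.139))
for n,a in [("RL",(33,38)),("RR",(370,38)),("FL",(26,318)),("FR",(373,318)),("tab near lid",(199,318)),("tab front",(197.5,393))]:print(n,onz("top",t(*a),.077 if n[:3]!="tab" else .073))
for a,b in [((477,206),(487,283)),((588,199),(590,300)),((599,305),(555,362)),((487,320),(446,325))]:
    print("bask",*tri(v(*a),v(*b)),onz("top",v(*a),.08))
print("white",onz("top",v(419,184),.062))
```

```text
cap [0.5994 0.1916 0.1386] [np.float64(1.6), np.float64(1.6)]
FL [0.5243 0.2748 0.073 ] [np.float64(1.6), np.float64(1.6)]
FR [0.5216 0.0693 0.0714] [np.float64(1.4), np.float64(1.4)]
RR [0.6926 0.0713 0.0753] [np.float64(0.4), np.float64(0.4)]
tab end [0.4825 0.1727 0.0745] [np.float64(1.6), np.float64(1.6)]
cap z.139 [0.5983 0.1927 0.139 ]
RL [0.6946 0.2749 0.077 ]
RR [0.6923 0.0709 0.077 ]
FL [0.5224 0.2751 0.077 ]
FR [0.5197 0.0701 0.077 ]
tab near lid [0.5218 0.1735 0.073 ]
tab front [0.4769 0.174  0.073 ]
bask [ 0.6619 -0.0953  0.0692] [np.float64(1.3), np.float64(1.3)] [ 0.658  -0.0931  0.08  ]
bask [ 0.6671 -0.2658  0.0805] [np.float64(0.2), np.float64(0.2)] [ 0.6672 -0.2657  0.08  ]
bask [ 0.501  -0.2738  0.0673] [np.float64(3.2), np.float64(3.2)] [ 0.5005 -0.2736  0.08  ]
bask [ 0.483  -0.108   0.0825] [np.float64(6.2), np.float64(6.2)] [ 0.4799 -0.103   0.08  ]
white [ 0.7002 -0.0044  0.062 ]
```

Every point fits its known size: lid top about 0.075, cap top 0.139, tab about (0.493, 0.173, 0.072), hinge x = 0.693, basket centre (0.577, -0.185). Next I'll move above the jar, with the tool turned to yaw 0.

Careful with the scale: turns go in shares of 4 rad. That gives: 0.4135 rad is 0.1034.

Call:
jog_arm(
  increments=[
    [[0, 0, 0.1034, 0.625, -0.56, -0.03, 1], [0, 0, 0.1034, 0.625, -0.56, -0.03, 1], [0, 0, 0.1034, 0.625, -0.56, -0.03, 1], [0, 0, 0.1034, 0.625, -0.56, -0.03, 1], [0, 0, 0.1034, 0.625, -0.56, -0.03, 1], [0, 0, 0.1034, 0.625, -0.56, -0.03, 1], [0, 0, 0.1034, 0.625, -0.56, -0.03, 1], [0, 0, 0.1034, 0.625, -0.56, -0.03, 1], [0, 0, 0.1034, 0.625, -0.56, -0.03, 1], [0, 0, 0.1034, 0.625, -0.56, -0.03, 1], [0, 0, 0.1034, 0.625, -0.56, -0.03, 1], [0, 0, 0.1034, 0.625, -0.56, -0.03, 1], [0, 0, 0.1034, 0.625, -0.56, -0.03, 1], [0, 0, 0.1034, 0.625, -0.56, -0.03, 1], [0, 0, 0.1034, 0.625, -0.56, -0.03, 1], [0, 0, 0.1034, 0.625, -0.56, -0.03, 1], [0, 0, 0.1034, 0.625, -0.56, -0.03, 1], [0, 0, 0.1034, 0.625, -0.56, -0.03, 1]],
  ],
  force=40,
)

```text
clock: 2.45
position: [0.5985, 0.1907, 0.2616]
ee_rot: [1.0, -0.001, 0.0, 0.0]
ft_force: [0.3, -0.7, 0.5]
grip_width: 0.999
grasp_force: 0.0
```

```bash
python3 -c "
from h import *;print(probe_bus.get_obs())"
```

```text
{'clock': 2.45, 'joint_pos': array([ 0.11114929,  0.39987859, -0.6645492 ,  1.37832054,  0.24520622,
        1.44566175, -2.11709178]), 'joint_velocities': array([-3.83988815e-03,  4.32969115e-03, -4.04217711e-03, -2.53305987e-03,
        2.93522840e-04,  1.15156359e-03,  8.85465587e-05]), 'tau': array([-2.66831811e-02, -6.07651663e+01, -8.59231532e+00, -3.86150086e+01,
        2.05826643e-02,  2.30856303e-04,  6.23727625e-03]), 'position': array([0.59849815, 0.19065573, 0.26159311]), 'ee_rot': array([ 9.99999736e-01, -5.97235965e-04,  2.96571302e-04,  2.88704710e-04]), 'ft_force': array([ 0.30148007, -0.66813968,  0.50481772]), 'torque': array([ 0.0390838 , -0.02390139,  0.04620493]), 'grasp_force': 0.0, 'grip_width': 0.9993105373713709}
```

Call:
jog_arm(
  increments=[
    [[0, 0, 0, 0, -0.0015, 0.06, 1], [0, 0, 0, 0, -0.0015, 0.11, 1], [0, 0, 0, 0, -0.0015, 0.14, 1], [0, 0, 0, 0, -0.0015, 0.1485, 1], [0, 0, 0, 0, -0.0015, 0.1485, 1], [0, 0, 0, 0, -0.0015, 0.1485, 0], [0, 0, 0, 0, -0.0015, 0.1485, 0], [0, 0, 0, 0, -0.0015, 0.1485, 0], [0, 0, 0, 0, -0.0015, 0.1485, 0], [0, 0, 0, 0, -0.0015, 0.1485, 0], [0, 0, 0, 0, -0.0015, 0.1485, 0], [0, 0, 0, 0, -0.0015, 0.1485, 0], [0, 0, 0, 0, -0.0015, 0.1485, 0]],
  ],
  force=40,
)

```text
clock: 4.08
position: [0.5991, 0.1936, 0.1145]
ee_rot: [1.0, 0.0, 0.001, -0.0]
ft_force: [-1.8, -1.3, 5.9]
grip_width: 0.625
grasp_force: 41.2
```

Call:
jog_arm(
  increments=[
    [[0, 0, 0, 0, 0, -0.03, 0], [0, 0, 0, 0, 0, -0.09, 0], [0, 0, 0, 0, 0, -0.12, 0], [0, 0, 0, -0.022, 0.378, -0.12, 0], [0, 0, 0, -0.022, 0.378, -0.12, 0], [0, 0, 0, -0.022, 0.378, -0.12, 0], [0, 0, 0, -0.022, 0.378, -0.12, 0], [0, 0, 0, -0.022, 0.378, -0.12, 0], [0, 0, 0, -0.022, 0.378, -0.12, 0], [0, 0, 0, -0.022, 0.378, -0.12, 0], [0, 0, 0, -0.022, 0.378, -0.12, 0], [0, 0, 0, -0.022, 0.378, -0.12, 0], [0, 0, 0, -0.022, 0.378, -0.12, 0]],
  ],
)

```text
clock: 5.7
position: [0.5769, -0.1832, 0.2331]
ee_rot: [1.0, 0.001, 0.0, -0.0]
ft_force: [-0.1, -0.4, -1.3]
grip_width: 0.626
grasp_force: 42.5
```

Run:
```python
from h import *
import cv2
a=imaging.camera("top");b=imaging.camera("scene")
cv2.imwrite('pics/over.png',cv2.hconcat([cv2.resize(a,(400,300)),cv2.resize(b,(400,300))]))
```

```text
(no output)
```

View pics/over.png

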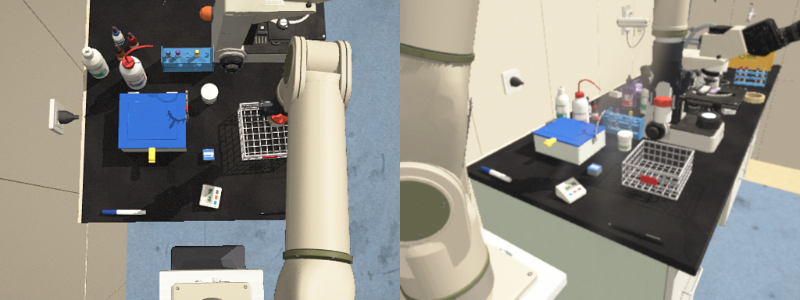

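The jar hangs from the fingers over the basket (right half, near (660,115)). The lid is clear and the other things are where they were. I'll lower and release.

Call:
jog_arm(
  increments=[
    [[0, 0, 0, 0, 0, 0.06, 0], [0, 0, 0, 0, 0, 0.12, 0], [0, 0, 0, 0, 0, 0.16, 0], [0, 0, 0, 0, 0, 0.18, 0], [0, 0, 0, 0, 0, 0.18, 0], [0, 0, 0, 0, 0, 0.18, 0.9], [0, 0, 0, 0, 0, 0.18, 0.9], [0, 0, 0, 0, 0, 0.18, 0.9], [0, 0, 0, 0, 0, 0.18, 0.9], [0, 0, 0, 0, 0, 0.18, 0.9], [0, 0, 0, 0, 0, 0.12, 0.9], [0, 0, 0, 0, 0, 0.06, 0.9], [0, 0, 0, 0, 0, 0, 0.9], [0, 0, 0, 0, 0, 0, 0.9]],
  ],
)

```text
clock: 7.55
position: [0.5788, -0.185, 0.2384]
ee_rot: [1.0, 0.0, 0.004, 0.001]
ft_force: [0.0, -0.2, -0.1]
grip_width: 0.895
grasp_force: 0.0
```

Call:
jog_arm(
  increments=[
    [[0, 0, 0, -0.086, -0.3585, 0, 0.6], [0, 0, 0, -0.086, -0.3585, 0, 0.6], [0, 0, 0, -0.086, -0.3585, 0, 0.6], [0, 0, 0, -0.086, -0.3585, 0, 0.6], [0, 0, 0, -0.086, -0.3585, 0, 0.6], [0, 0, 0, -0.086, -0.3585, 0, 0.6], [0, 0, 0, -0.086, -0.3585, 0, 0.6], [0, 0, 0, -0.086, -0.3585, 0, 0.6], [0, 0, 0, -0.086, -0.3585, 0, 0.6], [0, 0, 0, -0.086, -0.3585, 0, 0.6]],
  ],
)

```text
clock: 8.8
position: [0.4908, 0.1726, 0.2326]
ee_rot: [1.0, -0.001, -0.0, 0.0]
ft_force: [0.3, 0.4, 0.9]
grip_width: 0.604
grasp_force: 0.0
```

Run:
```python
from h import *
import cv2
a=imaging.camera("top");b=imaging.camera("scene")
cv2.imwrite('pics/over2.png',cv2.hconcat([cv2.resize(a,(400,300)),cv2.resize(b,(400,300))]))
```

```text
(no output)
```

View pics/over2.png

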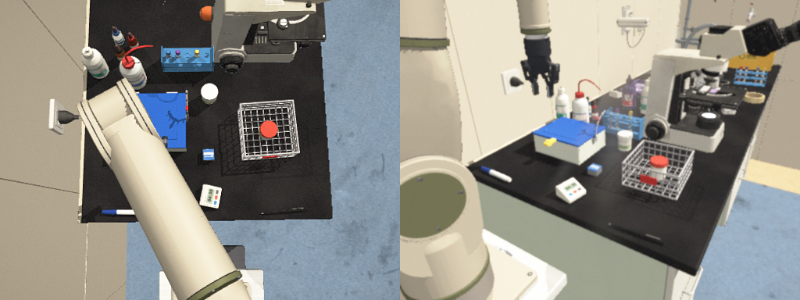

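The jar stands in the basket (top view (269,129), scene view (659,165)), and the gripper is open above the tab. Now descend and close.

Call:
jog_arm(
  increments=[
    [[0, 0, 0, 0.002, -0.001, 0.06, 0.6], [0, 0, 0, 0.002, -0.001, 0.12, 0.6], [0, 0, 0, 0.002, -0.001, 0.16, 0.6], [0, 0, 0, 0.002, -0.001, 0.182, 0.6], [0, 0, 0, 0.002, -0.001, 0.182, 0.6], [0, 0, 0, 0.002, -0.001, 0.182, 0.6], [0, 0, 0, 0.002, -0.001, 0.182, 0], [0, 0, 0, 0.002, -0.001, 0.182, 0], [0, 0, 0, 0.002, -0.001, 0.182, 0], [0, 0, 0, 0.002, -0.001, 0.182, 0], [0, 0, 0, 0.002, -0.001, 0.182, 0], [0, 0, 0, 0.002, -0.001, 0.182, 0], [0, 0, 0, 0.002, -0.001, 0.182, 0], [0, 0, 0, 0.002, -0.001, 0.182, 0]],
  ],
  force=40,
)

```text
clock: 10.65
position: [0.493, 0.1752, 0.0517]
ee_rot: [1.0, 0.0, 0.001, -0.0]
ft_force: [-2.0, 0.4, 6.8]
grip_width: 0.201
grasp_force: 41.6
```

```bash
python3 -c "
from h import *;o=probe_bus.get_obs();print(o['position'],o['joint_pos'],o['ft_force'])"
```

```text
[0.49298389 0.17515747 0.05174646] [ 0.18923313  0.38166954 -0.71318445  1.89041467  0.29903381  0.97622932
 -2.22842462] [-1.96653036  0.41295226  6.81667941]
```

The fingers hold the tab (17 mm opening). I'll work out the arc offsets about the hinge, tilting the tool a little along with the lid.

Run:
```python
import numpy as np
for k in range(1,10):
    f=np.radians(5*k);t=.4*f
    X=.2*(np.cos(.01)-np.cos(f+.01))-.0187*np.sin(t);Z=.2*(np.sin(f+.01)-np.sin(.01))+.0187*(1-np.cos(t))
    print(5*k,"ry %.3f dx %.4f dz %.4f"%(-t,X,-Z))
```

```text
5 ry -0.035 dx 0.0003 dz -0.0174
10 ry -0.070 dx 0.0021 dz -0.0347
15 ry -0.105 dx 0.0054 dz -0.0518
20 ry -0.140 dx 0.0101 dz -0.0685
25 ry -0.175 dx 0.0163 dz -0.0846
30 ry -0.209 dx 0.0239 dz -0.1001
35 ry -0.244 dx 0.0328 dz -0.1149
40 ry -0.279 dx 0.0429 dz -0.1288
45 ry -0.314 dx 0.0542 dz -0.1417
```

To row units: -0.105 rad is -0.0263.

Call:
jog_arm(
  increments=[
    [[0, -0.0043, 0, 0.0001, 0, -0.0087, 0], [0, -0.0088, 0, 0.0003, 0, -0.0174, 0], [0, -0.0133, 0, 0.001, 0, -0.026, 0], [0, -0.0175, 0, 0.0021, 0, -0.0347, 0], [0, -0.0218, 0, 0.0037, 0, -0.0433, 0], [0, -0.0263, 0, 0.0054, 0, -0.0518, 0], [0, -0.0263, 0, 0.0054, 0, -0.0518, 0], [0, -0.0263, 0, 0.0054, 0, -0.0518, 0]],
  ],
)

```text
clock: 11.65
position: [0.4976, 0.1751, 0.1024]
ee_rot: [0.999, 0.0, -0.053, -0.0]
ft_force: [0.9, 4.7, -3.6]
grip_width: 0.205
grasp_force: 39.9
```

Run:
```python
from h import *
import cv2
b=imaging.camera("scene");print(probe_bus.get_obs()['joint_pos'],probe_bus.get_obs()['torque'])
cv2.imwrite('pics/lift.png',cv2.resize(b[20:230,150:350],(571,600)))
```

```text
[ 0.20574828  0.39917096 -0.72602664  1.75296229  0.22806271  1.18733803
 -2.15878804] [ 1.02482615 -0.25552865 -0.30803463]
```

View pics/lift.png

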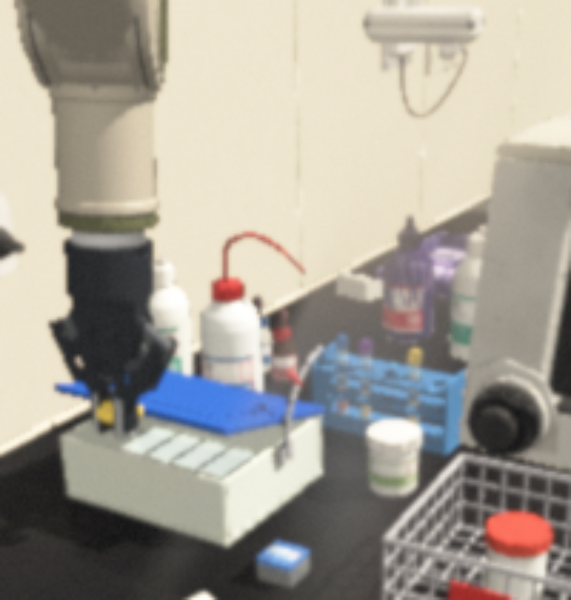

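The lid is up about 15 degrees and the tab (115,410) is between the fingers. Forces are low. I'll compute the rest in the new tool axes.

Run:
```python
import numpy as np
g=lambda d:(lambda f:(.2*(np.cos(.01)-np.cos(f+.01))-.0187*np.sin(.4*f),-(.2*(np.sin(f+.01)-np.sin(.01))+.0187*(1-np.cos(.4*f)))))(np.radians(d))
a=.4*np.radians(15);x0,z0=g(15)
# tool turned -a about tool y; express old-frame vector in new frame
for d in range(18,46,3):
    x,z=np.subtract(g(d),(x0,z0))
    c,s=np.cos(-a),np.sin(-a)   # Ry(-a)^T v
    print(d,"ry %.3f dx %.4f dz %.4f"%(-.4*np.radians(d)+a,c*x-s*z,s*x+c*z))
```

```text
18 ry -0.021 dx 0.0016 dz -0.0103
21 ry -0.042 dx 0.0038 dz -0.0204
24 ry -0.063 dx 0.0065 dz -0.0305
27 ry -0.084 dx 0.0097 dz -0.0403
30 ry -0.105 dx 0.0134 dz -0.0500
33 ry -0.126 dx 0.0176 dz -0.0595
36 ry -0.147 dx 0.0223 dz -0.0687
39 ry -0.168 dx 0.0275 dz -0.0776
42 ry -0.188 dx 0.0331 dz -0.0862
45 ry -0.209 dx 0.0392 dz -0.0946
```

To row units: -0.209 rad is -0.0523.

Call:
jog_arm(
  increments=[
    [[0, -0.0053, 0, 0.0016, 0, -0.0103, 0], [0, -0.0105, 0, 0.0038, 0, -0.0204, 0], [0, -0.0158, 0, 0.0065, 0, -0.0305, 0], [0, -0.021, 0, 0.0097, 0, -0.0403, 0], [0, -0.0263, 0, 0.0134, 0, -0.05, 0], [0, -0.0315, 0, 0.0176, 0, -0.0595, 0], [0, -0.0368, 0, 0.0223, 0, -0.0687, 0], [0, -0.042, 0, 0.0275, 0, -0.0776, 0], [0, -0.047, 0, 0.0331, 0, -0.0862, 0], [0, -0.0523, 0, 0.0392, 0, -0.0946, 0], [0, -0.0523, 0, 0.0392, 0, -0.0946, 0], [0, -0.0523, 0, 0.0392, 0, -0.0946, 0], [0, -0.0523, 0, 0.0392, 0, -0.0946, 0], [0, -0.0523, 0, 0.0392, 0, -0.0946, 0]],
  ],
)

```text
clock: 13.45
position: [0.5463, 0.1749, 0.1925]
ee_rot: [0.988, 0.0, -0.156, 0.0]
ft_force: [-3.2, 4.7, -0.6]
grip_width: 0.2
grasp_force: 40.2
```

Run:
```python
from h import *
import cv2
b=imaging.camera("scene");a=imaging.camera("top");o=probe_bus.get_obs();print(o['joint_pos'],o['torque'])
from scipy.spatial.transform import Rotation as R
G=o['position']-manip.grasp_offset*R.from_quat(o['ee_rot']).apply([0,0,1]);print(G,np.degrees(np.arctan2(G[2]-.07,.693-G[0])),np.hypot(G[2]-.07,.693-G[0]))
cv2.imwrite('pics/lift2.png',cv2.hconcat([cv2.resize(b[20:230,150:350],(400,420)),cv2.resize(a[70:280,120:320],(400,420))]))
```

```text
[ 0.14255934  0.56797228 -0.69368807  1.35471328  0.19768854  1.61505711
 -2.10811336] [ 0.72383293  0.59983651 -0.30890816]
[0.5521333  0.17486425 0.21030395] 44.885324084927475 0.1988180701055585
```

View pics/lift2.png

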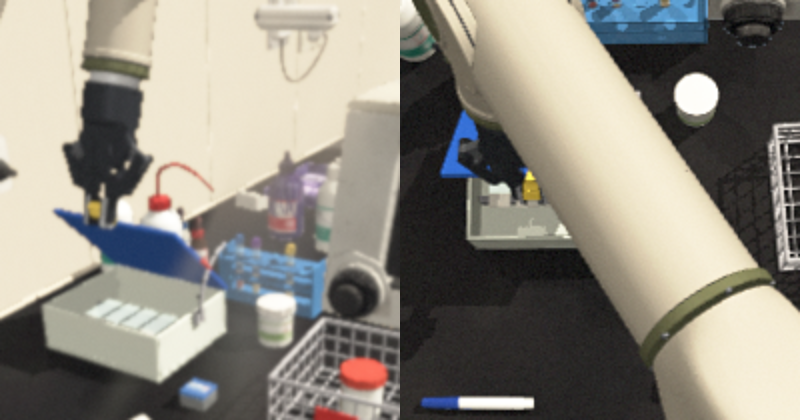

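The lid is held by its tab at about 44.5 degrees, confirmed by grasp-point geometry (radius 0.199 m). Forces are small, the jar is in the basket and the bystanders in view are untouched.

```bash
python3 -c "
from workcell import manip, imaging, probe_bus, ticket;print(ticket.hand_in())"
```

```text
the job is handed in; nothing more can be done
None
```

The job is handed in, 13.5 s in: the red-capped jar stands in the wire basket and the fingers hold the lid by its yellow tab at about 44.5 degrees, worked out from the tool position and hinge rather than read off the red tick.

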